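Clean the handpiece tips in the lamp well

TASK

Roll the lamp wheel on the cream console by its edge to 5 clicks (the green mark), then take the handpieces that are there off their barbed hooks and, in the order blue, green, orange, dip each one's tip well into the open steel well for about a second while you hold it and the wheel stays at 5. Stand each one tip down in the white caddy, without letting it fall, and when all are done roll the wheel back to 0. Leave the other things alone and keep the well and caddy upright.

Things in the scene. Friction and masses are not known exactly. Their poses are not given: they have to be found in the camera images.
- wheel (a joint): lamp thumbwheel angle, rad; a click is 0.262 (15 degrees): click 0 (stop) 0, click 5 1.309, click 8 (stop) 2.094; half a click of error is fine. Light friction (1 N at the edge) holds it, no detents. Rolling its near edge to the robot's right (console -y) raises it (counter-clockwise from above). Orange pointer on top; console marks: long black 0, long green 5
- wheel_edge (a point): middle of the wheel's free near edge, 74 mm above the table, fixed to the console, with its axes (-x out towards the robot, z up). The wheel: grey knurled level disc, 90 diameter, 18 thick (9 above and below this point), its upright axis 45 mm to +x. The rim overhangs the console front by 16 mm; the space before it is free, so a fingertip pointing down can press the rim and travel sideways
- console: fixed cream console; origin under the middle of its front edge, +x pointing into it; 220 deep (x 0 to 220), 200 wide (y), 60 high, with a raised screen part 120 high from x 150 on
- rack: fixed hook rack, origin on the table. Three like hooks at y = -100, 0, +100 mm pointing to -x (towards the robot): each an 8 mm bar, centre line level 196 mm high from the post (x +80) to x -20, then rising at 45 degrees to its end at x -38, 214 mm high. Posts end 203 mm high at x 80 to 94; foot x 60 to 130, 270 wide
- barb (a point): end of the middle hook's bar, rack axes; hooks at y +-100 are alike. Here a 6 mm barb stands up 9 mm (top 12 mm above this point). It catches the eye, whose window is too low to pass it upright: raise the part about 10 mm to centre the bar in the window, tilt it 20 to 30 degrees about y, top leaning away from the robot (+x), tip towards the robot, then back it up along the rising bar over the barb
- blue: blue handpiece, 180 mm long, 0.14 kg, own z up along it; origin at the very end of its tip. Along z (mm): dark tip rod 0 to 30, 10 diameter; steel shaft with blue band to 97, 20 diameter; grey eye frame 97 to 143; blue grip block 143 to 180, 28 wide in y, 14 thick in x (grip here from above, fingers closing along y). Comes off its hook to -x. May be absent
- green: green handpiece, exactly like the blue one in size, origin and axes, with grip block and band in green; each hangs on one of the three hooks. May be absent
- orange: orange handpiece, exactly like the blue one in size, origin and axes, with grip block and band in orange; each hangs on one of the three hooks. May be absent
- blue_eye (a point): middle of the blue handpiece's eye window (the others alike), 120 mm up from its tip. Grey frame 14 thick (x), 40 wide (y), 97 to 143 mm from the tip; window through it along x, 30 wide, 105 to 135 mm from the tip. At the start the hook bar passes through it, the frame's top bar resting on it: tip 65 mm above the table, upright, x axis along the rack's x within 5 degrees
- green_eye (a point): middle of the green handpiece's eye window, 120 mm up from its tip
- orange_eye (a point): middle of the orange handpiece's eye window, 120 mm up from its tip
- well: loose open steel well (a round cup with a blue band, 0.6 kg), 84 mm outer and 76 mm inner diameter, 90 high, inner floor 8 mm above the table; origin under its centre
- well_rim (a point): centre of the well's mouth, 90 mm above the table; a tip counts as dipped when it is more than 20 mm below this inside the well
- well_mid (a point): middle of the space inside the well, 45 mm above the table, on its axis
- caddy: loose white open caddy, 85 (x) by 220 (y) by 115 mm high, 0.9 kg; origin under its centre; walls and floor 5 mm thick, two solid dividers 36 mm thick, giving three compartments 75 (x) by 46 (y) mm with centres at y = -82, 0 and +82 mm; any compartment will do, one handpiece each is comfortable
- goggles: bystander: black safety goggles, 140 mm wide, folded, on top of the console's screen part
- spray: bystander: white bottle, 170 mm high
- jar: bystander: small amber jar, 46 mm wide, 50 high
- pen: bystander: blue pen, 150 mm
- tape: bystander: roll of paper tape, 80 mm
- dish: bystander: steel bowl, 140 mm wide

How it is judged:
By the outcome, as a careful person would: the job done as asked, in the order asked, and still so for the second after the job is handed in, with the robot touching nothing.
Of blue, green, orange only 2 to 3 are there at a start; the rules pass over those that are not, and their reading is None.
At some moment in a run one of caddy, well may be knocked a few centimetres aside while the robot is not near it.
It also fails if it takes over 210 s, if anything falls off the work surface, if the arm or the gripper's body presses on something with over 40 N, if the wrist force passes 120 N, or if a joint passes its speed limit or range.

ROBOT

A 6-joint arm with a two-finger parallel gripper is mounted at the origin on the work surface. World frame = base frame: x ahead of the robot, y to its left, z up, the work surface at z = 0. Lengths are in m, angles in degrees, forces in N, time in s.
With the tool pointing down it reaches from about 0.35 to 0.875 m from the base axis. Payload 4.2 kg.
Tool frame: the origin (TCP) lies on the front face of the gripper's body, between the roots of the fingers; the fingertips stand 70 mm ahead of it and the grasp point (between the pads) lies 51 mm ahead of it; z points along the fingers, y is the line along which they close (so a half turn about z gives the same grasp; the last joint's range is limited). The gripper opens to 87 mm and grips with 3 to 60 N. Pads are 19 mm wide; open, the fingers measure 117 mm over their backs; the gripper's body (75 mm by 190 mm) begins 51 mm behind the grasp point.
Start: joints at [-49.297, 22.042, 0.453, 0, -68.411, -14.817], TCP at [0.273, -0.562, 0.292] pointing down, gripper open.
Joint ranges: [-179.83, 179.83], [-69.29, 118.12], [-61.27, 80.66], [-181.25, 117.63], [-171.15, -9.14], [-177.46, 177.46]. Speed limits (degrees/s): [159.86, 159.86, 180, 180, 180, 180].

INTERFACE

Orientations are given as a 3x3 rotation matrix whose columns are the frame's x, y, z axes.
In Python, from station import r gives the robot as it stands.
- The arm moves only by the shell command python3 -m pendant 'ROWS' [OPENING]. ROWS is JSON, a list of rows, each a list of 2 entries, a list of its own where there are three numbers: the shift along the tool's x, y, z in mm, then the turn, a rotation vector about the tool's x, y, z in rad. A call has 1 to 10 rows; each row is the pose to reach, as a shift and turn from the pose commanded when the call began, along the tool's axes at that moment; what a row does not reach only later rows make up. A row lasts 1/10 s, in which the tool goes at most 50 mm and 8.59 degrees, less where a joint would pass 70% of its speed; a pose out of reach is approached as far as the arm can. A call with a gripper value outside its range is refused whole. OPENING is the opening, from 0 (shut) to 1 (fully open), set as the call begins (- or left out, the last holds). The fingers move at their own pace and stop on an object; the grip force is fixed at half the most. Time passes only in rows, so rows that repeat a pose let the fingers close. It gives the time, the measured TCP pose, the force, the opening and the grip force at its end, in the units of the state.
- r.sense(): the state, without advancing time (a new reading comes with each control period).
- r.capture(name): name is "scene" or "top"; returns a dict with "frame" (420x560x3 uint8, red, green, blue), "vertical_fov" (degrees; the focal length in pixels is half the picture's height over the tangent of half this angle, whatever the lens; pixels are square), "cx", "cy" (the principal point, pixels), "distortion" ([k1, k2, p1, p2, k3] as OpenCV has them; the pictures are not rectified), "rvec" (rotation vector, rad) and "tvec" (3), from world to camera coordinates, as OpenCV has them. Camera axes: x right, y down, z forward; pixel columns grow to the right and rows downward; lengths in m; the calibration is good to about 2 mm. A picture is of the moment at which its call begins. There is no depth.
- r.finish_job(): hands the job in; it is judged then, once.
The state is a dict: "time_s": time; "joints": joint angles; "joint_velocities": joint speeds; "effort": joint torques, N m; "tcp_pos": TCP position; "ee_rot": TCP orientation; "wrist_force": force on the tool from outside, world axes, zero at the start; "moment": the same for the moment, N m; "gripper_width": opening from 0.0 (shut) to 1.0 (fully open); "gripper_force": force on a finger pad.
Only numpy, scipy, OpenCV 4.12 (cv2) and the standard library are available. Lean on these libraries where they do the work, as an engineer would, in place of code of your own. Each camera call takes 0.05 s, during which the arm holds its last target. There are 200 camera calls.

## Working session

There is one attempt and no reset: what is moved stays moved. The work goes in short steps, Python scripts to look and compute and a shell command to move; the robot and the scene stay as the last step left them, time stands still between calls to the robot, and variables do not carry over. Pictures are saved under pics/ and viewed, at most 14 in all, crops included, and the job is handed in when it is done.

```bash
ls; mkdir -p pics; cat > h.py <<'E'
import numpy as np, cv2
from station import r
def cap(n,f=None):
    c=r.capture(n); F=c["frame"]
    if f: cv2.imwrite("pics/"+f+".png",F[:,:,::-1])
    return c
def K(c):
    f=c["frame"].shape[0]/2/np.tan(np.radians(c["vertical_fov"]/2))
    return np.array([[f,0,c["cx"]],[0,f,c["cy"]],[0,0,1.]])
def ray(c,p):
    u=cv2.undistortPoints(np.array([[p]],float),K(c),np.array(c["distortion"],float))[0,0]
    R=cv2.Rodrigues(np.array(c["rvec"],float))[0]; t=np.array(c["tvec"],float).ravel()
    return -R.T@t, R.T@np.array([u[0],u[1],1.])
def atz(c,p,z):
    o,d=ray(c,p); return o+d*(z-o[2])/d[2]
def proj(c,P):
    return cv2.projectPoints(np.array(P,float).reshape(-1,1,3),np.array(c["rvec"],float),np.array(c["tvec"],float),K(c),np.array(c["distortion"],float))[0][:,0]
def tri(ps):
    A=np.zeros((3,3));b=np.zeros(3)
    for c,p in ps:
        o,d=ray(c,p);d/=np.linalg.norm(d);M=np.eye(3)-np.outer(d,d);A+=M;b+=M@o
    return np.linalg.solve(A,b)
def tool(P,Rt=None):
    "mm shift in tool axes from current tcp to world P"
    s=r.sense(); R=np.array(s["ee_rot"]); return R.T@(np.array(P)-s["tcp_pos"])*1000
E
python3 - <<'E'
from h import *
s=r.sense();print(s)
for n in("scene","top"):
    c=cap(n,n+"0");print(n,c["vertical_fov"],ray(c,(280,210)))
E
```

```text
pics
{'time_s': 0.0, 'joints': array([-4.92978277e+01,  2.20895880e+01,  3.79616161e-01, -2.82477797e-02,
       -6.84131947e+01, -1.48157718e+01]), 'joint_velocities': array([ 0.02584501,  0.00711629, -0.01391736, -0.05876605, -0.08500923,
       -0.08608904]), 'effort': array([-8.45777413e-04, -3.90664315e+01,  1.87411237e+01,  4.21993867e+00,
        1.10043623e-02, -2.21236323e-04]), 'tcp_pos': array([ 0.27267566, -0.56186816,  0.29117262]), 'ee_rot': array([[-8.99740766e-01, -4.36423466e-01, -1.05427945e-03],
       [-4.36424726e-01,  8.99738706e-01,  1.92860633e-03],
       [ 1.06886968e-04,  2.19535936e-03, -9.99997584e-01]]), 'wrist_force': array([ 0.06143141, -0.15779546,  0.21841999]), 'moment': array([-0.01411065,  0.00378257, -0.02501186]), 'gripper_force': 0.0, 'gripper_width': 1.0001259396491629}
scene 43.247832910603506 (array([1.48308402, 0.86640221, 0.94676746]), array([-0.62828857, -0.57278331, -0.52658059]))
top 54.28949349285241 (array([0.37156856, 0.00780934, 1.40438029]), array([ 0.12447844, -0.0280776 , -0.99183789]))
```

View pics/scene0.png

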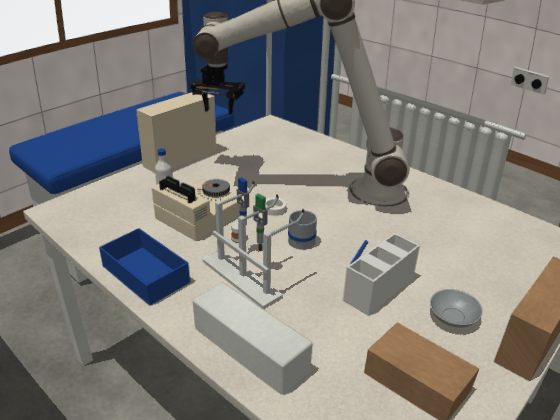

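View pics/top0.png

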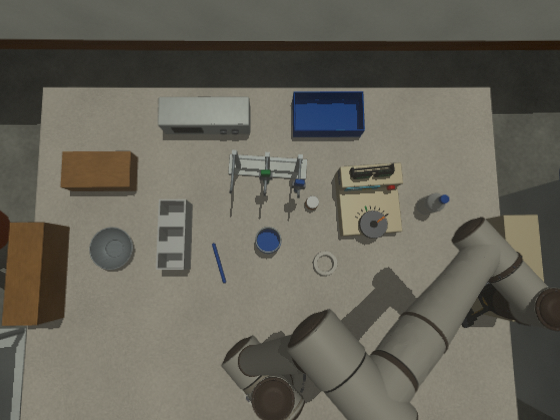

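The scene picture shows blue and green hanging at about (242,190) and (260,215), with the left hook empty, so there is no orange. In the top view the rack is at (268,165), well (268,240), caddy (172,235), wheel (373,224). Next I'll enlarge both.

```bash
python3 - <<'E'
import cv2
a=cv2.imread("pics/top0.png")[140:290,150:420];cv2.imwrite("pics/top0c.png",cv2.resize(a,None,fx=2.96,fy=2.96,interpolation=cv2.INTER_CUBIC))
a=cv2.imread("pics/scene0.png")[160:310,140:430];cv2.imwrite("pics/scene0c.png",cv2.resize(a,None,fx=2.75,fy=2.75,interpolation=cv2.INTER_CUBIC))
E
```

```text
(no output)
```

View pics/top0c.png

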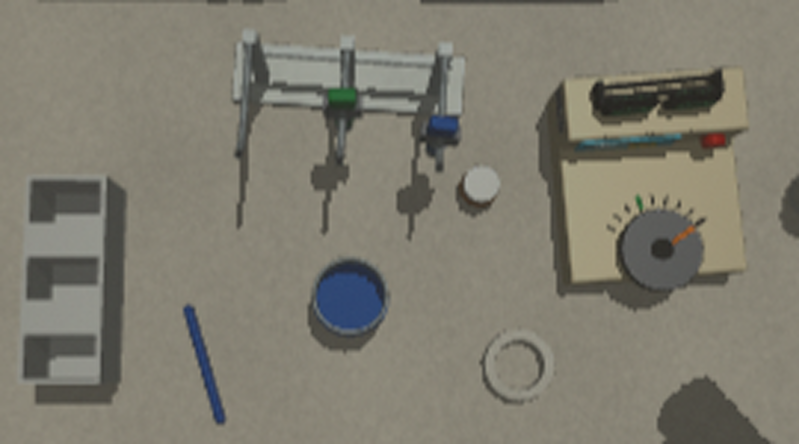

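View pics/scene0c.png

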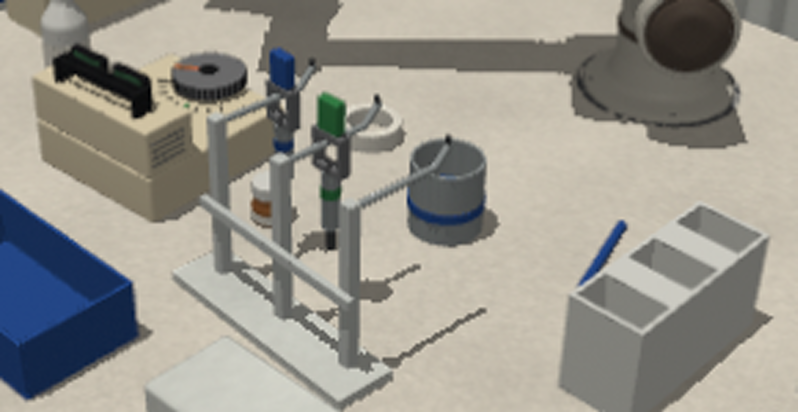

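The top crop shows the hook ends at (238,153), (340,158), (439,165), the blue block at (444,124) and green at (343,97). The well's mouth is at (350,296), the caddy's corners at (29,177)…(100,384), and the wheel's hub at (662,248) with its pointer at about 0. The scene crop shows the same hook ends at (447,139), (377,98), (312,63).

```bash
cat > m.py <<'E'
from h import *
from scipy.optimize import least_squares
T=r.capture("top");S=r.capture("scene")
t=lambda x,y:np.array([(x+.5)/2.96-.5+150,(y+.5)/2.96-.5+140])
s=lambda x,y:np.array([(x+.5)/2.75-.5+140,(y+.5)/2.75-.5+160])
def fit(obs,x0):
    def W(q,P):
        c,n=np.cos(q[2]),np.sin(q[2]);return [q[0]+c*P[0]-n*P[1],q[1]+n*P[0]+c*P[1],P[2]]
    f=lambda q:np.concatenate([proj(c,[W(q,P)])[0]-p for c,p,P in obs])
    o=least_squares(f,x0,x_scale=[.1,.1,.1]);return o.x,np.round(o.fun.reshape(-1,2),1)
E
python3 - <<'E'
from m import *
b=.224
q,res=fit([(T,t(238,153),(-.038,.1,b)),(T,t(340,158),(-.038,0,b)),(T,t(439,165),(-.038,-.1,b)),
 (T,t(250,36),(.087,.1,.203)),(T,t(347,41),(.087,0,.203)),(T,t(445,47),(.087,-.1,.203)),
 (S,s(447,139),(-.038,.1,b)),(S,s(377,98),(-.038,0,b)),(S,s(312,63),(-.038,-.1,b))],[.75,0,0])
print("rack",q,np.degrees(q[2]));print(res)
q,res=fit([(T,t(29,177),(.0425,.11,.115)),(T,t(105,179),(.0425,-.11,.115)),(T,t(100,384),(-.0425,-.11,.115)),(T,t(23,381),(-.0425,.11,.115))],[.6,.3,0])
print("caddy asx",q,np.degrees(q[2]),res.tolist())
import itertools
P=[atz(T,t(*p),.115) for p in((29,177),(105,179),(100,384),(23,381))];print(np.round(P,3),np.mean(P,0))
print("well",atz(T,t(350,296),.09))
print("wheel",atz(T,t(662,248),.083),atz(T,t(697,224),.083),"green",atz(T,t(639,203),.06))
print("console", [np.round(atz(T,t(*p),.06),3) for p in((574,283),(745,269),(560,160),(736,150))])
print("blue",atz(T,t(444,124),.245),tri([(T,t(444,122)),(S,s(283,58))]))
print("green",atz(T,t(343,97),.245),tri([(T,t(343,95)),(S,s(332,100))]))
print("jar",atz(T,t(481,184),.05),"tape",atz(T,t(518,365),.02))
E
```

```text
rack [ 0.60753043  0.01753289 -0.07226473] -4.140464171282391
[[-0.3 -0.4]
 [-0.4  0.1]
 [ 0.3 -0. ]
 [-0.5 -0.7]
 [ 0.  -0.1]
 [ 0.1  0. ]
 [ 0.5 -0.8]
 [-0.  -0.5]
 [-0.2 -1.2]]
caddy asx [ 0.45973086  0.3109351  -0.06241124] -3.575900885277695 [[-22.1, 19.4], [22.8, 22.4], [22.4, -19.7], [-22.7, -22.3]]
[[0.57  0.351 0.115]
 [0.567 0.271 0.115]
 [0.351 0.272 0.115]
 [0.355 0.352 0.115]] [0.46055551 0.31153337 0.115     ]
well [0.44107451 0.01038299 0.09      ]
wheel [ 0.49095553 -0.33291804  0.083     ] [ 0.51719341 -0.37276925  0.083     ] green [ 0.54397898 -0.31496614  0.06      ]
console [array([ 0.455, -0.239,  0.06 ]), array([ 0.469, -0.431,  0.06 ]), array([ 0.594, -0.227,  0.06 ]), array([ 0.604, -0.427,  0.06 ])]
blue [ 0.59927695 -0.08265545  0.245     ] [ 0.60140018 -0.08217614  0.24024289]
green [0.6266182  0.01549594 0.245     ] [0.62877012 0.01588647 0.24270892]
jar [ 0.56829184 -0.13860633  0.05      ] tape [ 0.36483951 -0.17946914  0.02      ]
```

```bash
cat >> h.py <<'E'
from scipy.spatial.transform import Rotation as Ro
def go(P,yaw=None,tilt=0):
    """tool shift (mm) and turn to reach tcp P with tool x at yaw deg, tool z down; tilt deg = top leaning to -tool x"""
    s=r.sense();R=np.array(s["ee_rot"])
    G=R if yaw is None else (Ro.from_euler("z",yaw,degrees=True)*Ro.from_euler("x",180,degrees=True)*Ro.from_euler("y",tilt,degrees=True)).as_matrix()
    print("shift",np.round(R.T@(np.array(P)-s["tcp_pos"])*1000,1),"turn",np.round(Ro.from_matrix(R.T@G).as_rotvec(),3))
E
python3 - <<'E'
from h import *
a=np.radians(147);c=np.array([.491,-.333]);p=c+.08*np.array([np.cos(a),np.sin(a)])
go([*p,.29],147)
# unhook clearance (rack plane, mm): bar polyline + barb vs frame parts
L=[np.stack([np.linspace(80,-20,80),np.full(80,196.)],1),np.stack([np.linspace(-20,-38,30),np.linspace(196,214,30)],1)]
bar=np.concatenate(L); barb=np.stack(np.meshgrid(np.linspace(-41,-35,7),np.linspace(214,226,13)),-1).reshape(-1,2)
def rect(p,lo,hi):
    d=np.maximum(np.maximum(np.array(lo)-p,p-np.array(hi)),0);return np.hypot(*d.T).min()
def clr(x,z,th):
    t=np.radians(th);ax=np.array([np.sin(t),np.cos(t)]);n=np.array([np.cos(t),-np.sin(t)])
    f=lambda P:np.stack([(P-[x,z])@n,(P-[x,z])@ax],1)
    B,b=f(bar),f(barb);m=99
    for lo,hi in(((-7,15),(7,60)),((-7,-23),(7,-15)),((-10,-120),(10,-23))):
        m=min(m,rect(B,lo,hi)-4,rect(b,lo,hi))
    return m
for th in(20,25,30,35):
    print(th,[(x,)+max((round(clr(x,z,th),1),z) for z in range(190,240)) for x in(20,10,0,-10,-20,-25,-30,-35,-40,-45,-50,-55,-60)])
E
```

```text
shift [-255.   179.3    1.8] turn [ 1.000e-03 -1.000e-03  1.028e+00]
20 [(20, np.float64(7.7), 196), (10, np.float64(7.7), 196), (0, np.float64(7.7), 196), (-10, np.float64(7.7), 196), (-20, np.float64(8.2), 199), (-25, np.float64(7.1), 202), (-30, np.float64(3.6), 210), (-35, np.float64(3.8), 215), (-40, np.float64(5.2), 218), (-45, np.float64(6.6), 221), (-50, np.float64(8.7), 223), (-55, np.float64(12.0), 235), (-60, np.float64(16.9), 235)]
25 [(20, np.float64(6.6), 196), (10, np.float64(6.6), 196), (0, np.float64(6.6), 196), (-10, np.float64(6.6), 196), (-20, np.float64(8.6), 198), (-25, np.float64(7.7), 202), (-30, np.float64(5.0), 209), (-35, np.float64(4.9), 215), (-40, np.float64(5.6), 219), (-45, np.float64(7.0), 222), (-50, np.float64(9.2), 225), (-55, np.float64(13.8), 237), (-60, np.float64(18.8), 237)]
30 [(20, np.float64(5.5), 196), (10, np.float64(5.5), 196), (0, np.float64(5.5), 196), (-10, np.float64(5.5), 196), (-20, np.float64(8.4), 199), (-25, np.float64(8.7), 201), (-30, np.float64(6.5), 209), (-35, np.float64(5.5), 215), (-40, np.float64(6.4), 219), (-45, np.float64(7.3), 223), (-50, np.float64(10.4), 239), (-55, np.float64(15.4), 239), (-60, np.float64(20.4), 239)]
35 [(20, np.float64(4.3), 196), (10, np.float64(4.3), 196), (0, np.float64(4.3), 196), (-10, np.float64(4.5), 197), (-20, np.float64(7.7), 200), (-25, np.float64(9.3), 201), (-30, np.float64(7.9), 208), (-35, np.float64(6.0), 216), (-40, np.float64(6.7), 220), (-45, np.float64(7.6), 224), (-50, np.float64(11.9), 239), (-55, np.float64(16.9), 239), (-60, np.float64(21.8), 239)]
```

```bash
python3 -m pendant '[[[-25,18,0],[0,0,0.1]],[[-51,36,0],[0,0,0.2]],[[-76,54,0],[0,0,0.3]],[[-102,72,0],[0,0,0.41]],[[-128,90,0],[0,0,0.51]],[[-153,108,0],[0,0,0.62]],[[-179,126,0],[0,0,0.72]],[[-204,143,0],[0,0,0.82]],[[-230,161,0],[0,0,0.93]],[[-255,179,0],[0,0,1.03]]]' 0
python3 -m pendant '[[[0,0,25],[0,0,0]],[[0,0,50],[0,0,0]],[[0,0,75],[0,0,0]],[[0,0,100],[0,0,0]],[[0,0,125],[0,0,0]],[[0,0,140],[0,0,0]],[[0,0,150],[0,0,0]],[[0,0,150],[0,0,0]]]'
python3 - <<'E'
from h import *
a=np.radians(147);c=np.array([.491,-.333]);p=c+.055*np.array([np.cos(a),np.sin(a)])
go([*p,.14],147)
c=cap("top");cv2.imwrite("pics/t1.png",cv2.resize(c["frame"][180:300,290:450,::-1],None,fx=5,fy=5,interpolation=cv2.INTER_CUBIC))
E
```

```text
time_s: 1.2
tcp_pos: [0.4246, -0.2886, 0.2922]
ee_rot: [[-0.835, 0.55, -0.0], [0.55, 0.835, 0.0], [0.0, 0.0, -1.0]]
wrist_force: [0.2, -0.1, -0.2]
gripper_width: 0.174
gripper_force: 0.0
time_s: 2.0
tcp_pos: [0.4235, -0.2897, 0.141]
ee_rot: [[-0.837, 0.547, -0.003], [0.547, 0.837, 0.001], [0.003, -0.001, -1.0]]
wrist_force: [0.3, 0.6, 0.4]
gripper_width: 0.002
gripper_force: 0.0
shift [-25.2   0.5   1. ] turn [-0.001 -0.003 -0.002]
```

View pics/t1.png

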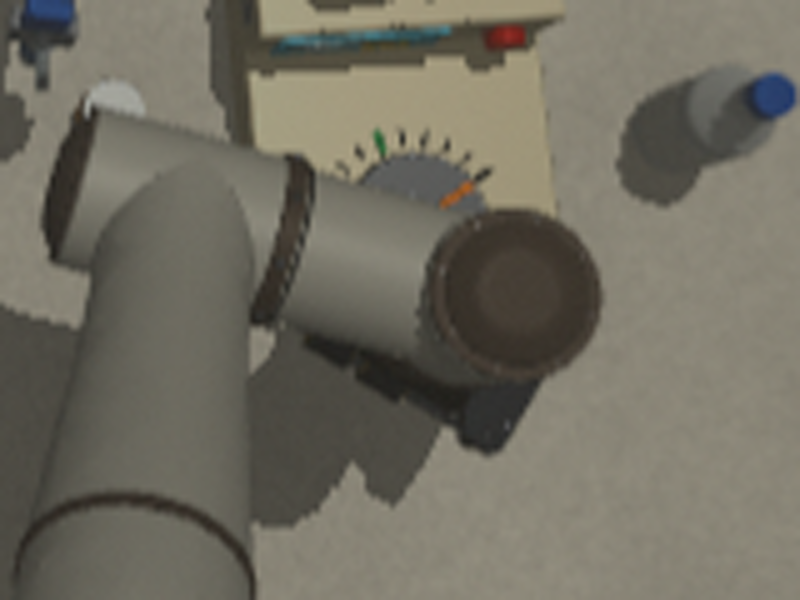

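The pointer lines up with the black 0 mark at (485,172), and the green mark is at (380,145). Now I'll press in carefully.

```bash
python3 -m pendant '[[[-10,0,0],[0,0,0]],[[-18,0,0],[0,0,0]],[[-22,0,0],[0,0,0]],[[-24,0,0],[0,0,0]],[[-24,0,0],[0,0,0]]]' | sed -n '2p;4p'
python3 -m pendant '[[[-1,0,0],[0,0,0]],[[-1.5,0,0],[0,0,0]],[[-2,0,0],[0,0,0]],[[-2,0,0],[0,0,0]]]' | sed -n '2p;4p'
```

```text
tcp_pos: [0.4443, -0.3032, 0.1423]
wrist_force: [-0.2, 0.2, 0.0]
tcp_pos: [0.4447, -0.3036, 0.1421]
wrist_force: [-4.5, 3.9, 3.1]
```

```bash
python3 -m pendant '[[[-0.1,-3.5,0],[0,0,-0.065]],[[-0.5,-7,0],[0,0,-0.131]],[[-1,-10.5,0],[0,0,-0.196]],[[-1.8,-14,0],[0,0,-0.262]],[[-2.9,-17.4,0],[0,0,-0.327]],[[-4.1,-20.7,0],[0,0,-0.393]],[[-5.6,-23.9,0],[0,0,-0.458]],[[-7.2,-27,0],[0,0,-0.524]],[[-9.1,-30,0],[0,0,-0.589]],[[-11.1,-32.9,0],[0,0,-0.654]]]' | sed -n '2p;4p'
python3 - <<'E'
from h import *
s=r.sense();d=s["tcp_pos"][:2]-[.491,-.333];print(np.hypot(*d),np.degrees(np.arctan2(d[1],d[0])))
c=cap("top");cv2.imwrite("pics/t2.png",cv2.resize(c["frame"][180:300,290:450,::-1],None,fx=5,fy=5,interpolation=cv2.INTER_CUBIC))
E
```

```text
tcp_pos: [0.4356, -0.3378, 0.1421]
wrist_force: [-4.4, -0.9, 3.8]
0.05559468395574589 -174.99916613905253
```

View pics/t2.png

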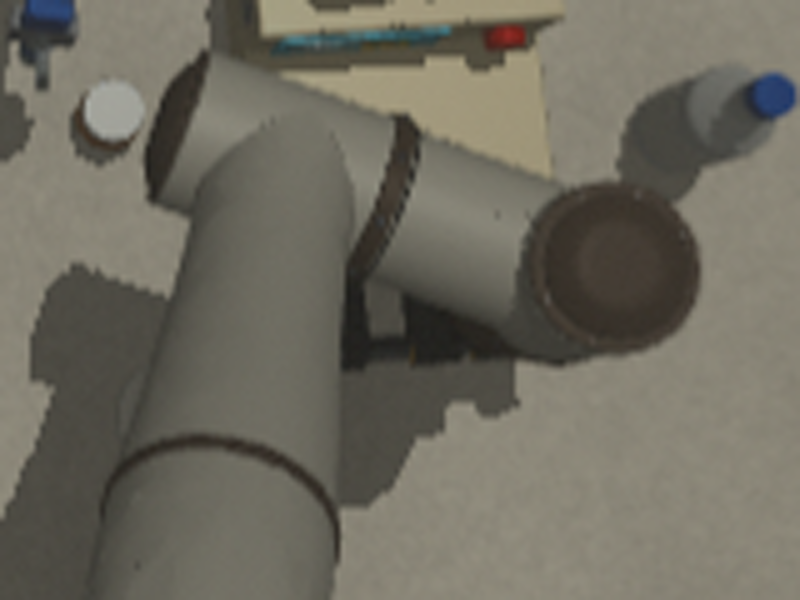

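The arm hides the wheel here. Force is still steady and the arc tracked 37.4°, so I'll finish the arc, back off and look.

```bash
python3 -m pendant '[[[-0.1,-3.5,0],[0,0,-0.065]],[[-0.5,-7,0],[0,0,-0.131]],[[-1,-10.5,0],[0,0,-0.196]],[[-1.8,-14,0],[0,0,-0.262]],[[-2.9,-17.4,0],[0,0,-0.327]],[[-4.1,-20.7,0],[0,0,-0.393]],[[-5.6,-23.9,0],[0,0,-0.458]],[[-7.2,-27,0],[0,0,-0.524]],[[-9.1,-30,0],[0,0,-0.589]],[[-11.1,-32.9,0],[0,0,-0.654]]]' | sed -n '2p;4p'
python3 -m pendant '[[[3,0,0],[0,0,0]],[[12,0,0],[0,0,0]],[[25,0,0],[0,0,0]],[[35,0,-20],[0,0,0]],[[50,0,-50],[0,0,0]],[[60,0,-80],[0,0,0]],[[60,0,-120],[0,0,0]],[[60,0,-155],[0,0,0]]]' | sed -n '2p;4p'
python3 - <<'E'
from h import *
# pre-grasp over blue
ps=np.array([.6002,-.0824]); go([*ps,.33],175.9); print(r.sense()["joints"])
E
```

```text
tcp_pos: [0.4495, -0.3708, 0.1422]
wrist_force: [-4.7, -2.3, 1.3]
tcp_pos: [0.4052, -0.4104, 0.2993]
wrist_force: [0.5, -1.1, 0.3]
shift [-363.9  115.   -30.8] turn [-0.002  0.001  0.8  ]
[-2.92751508e+01  1.70281243e+01 -5.95507891e+00  1.29079425e-02
 -6.69132879e+01 -1.90008032e+01]
```

```bash
python3 -m pendant '[[[0,0,-32],[0,0,0]],[[-40,12,-32],[0,0,0.09]],[[-80,25,-32],[0,0,0.18]],[[-121,38,-32],[0,0,0.27]],[[-161,51,-32],[0,0,0.36]],[[-202,64,-32],[0,0,0.45]],[[-242,76,-32],[0,0,0.54]],[[-283,90,-32],[0,0,0.63]],[[-323,102,-32],[0,0,0.72]],[[-364,115,-32],[0,0,0.8]]]' 0.6 | sed -n '1,2p;4p'
python3 -m pendant '[[[0,0,0],[0,0,0]],[[0,0,0],[0,0,0]]]'
python3 - <<'E'
from h import *
go([.6002,-.0824,.281],175.9)
c=cap("top");cv2.imwrite("pics/t3.png",cv2.resize(c["frame"][160:280,250:410,::-1],None,fx=5,fy=5,interpolation=cv2.INTER_CUBIC))
c=cap("scene");cv2.imwrite("pics/s3.png",cv2.resize(c["frame"][150:270,180:340,::-1],None,fx=5,fy=5,interpolation=cv2.INTER_CUBIC))
E
```

```text
time_s: 6.8
tcp_pos: [0.6012, -0.0803, 0.3295]
wrist_force: [1.0, -0.0, 0.5]
time_s: 7.0
tcp_pos: [0.6008, -0.0809, 0.3288]
ee_rot: [[-0.998, 0.069, -0.0], [0.069, 0.998, 0.0], [0.0, 0.0, -1.0]]
wrist_force: [0.8, 0.1, -0.7]
gripper_width: 0.6
gripper_force: 0.0
shift [ 0.5 -1.6 47.8] turn [ 0.    -0.     0.003]
```

View pics/t3.png

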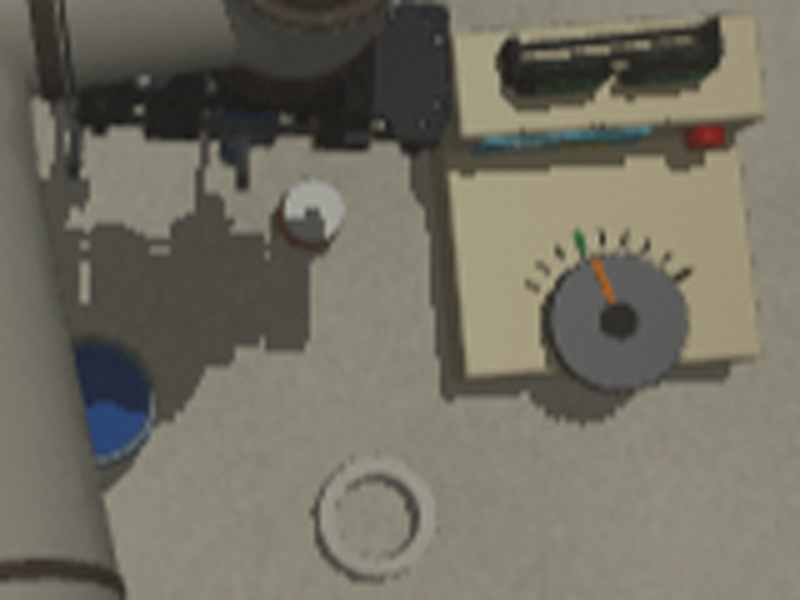

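View pics/s3.png

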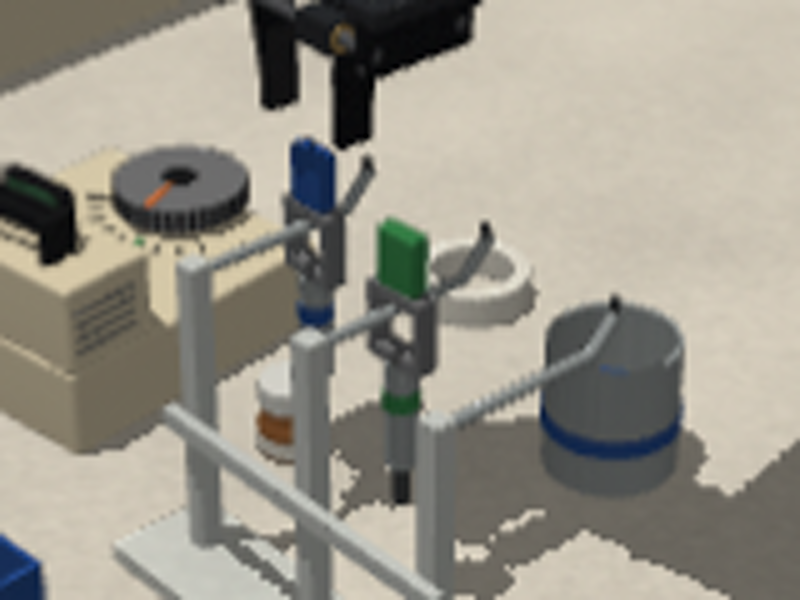

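The pointer is at (596,258) about hub (619,321), a bit short of the green mark at (578,240). The blue block's top is at (313,150) in the scene crop, below the fingers. I'll compute the wheel angle.

```bash
python3 - <<'E'
from h import *
T=r.capture("top");S=r.capture("scene");g=lambda x,y,z:atz(T,(250+(x+.5)/5-.5,160+(y+.5)/5-.5),z)[:2]
h=g(619,321,.083);a=lambda p:np.degrees(np.arctan2(*(p-h)[::-1]))
print(h,a(g(596,258,.083)),a(g(578,240,.06)),a(g(580,245,.06)),a(g(685,272,.06)),a(g(602,237,.06)),a(g(626,240,.06)))
h=g(617,320,.083);print(a(g(596,258,.083)))
s=lambda x,y:(180+(x+.5)/5-.5,150+(y+.5)/5-.5)
for q in([.6002,-.0824],[.6277,.0157]):print(5*(proj(S,[[*q,.245]])[0]-[180,150])+2)
E
```

```text
[ 0.48981953 -0.33314085] 17.929620302243823 18.86275458959216 18.806038444906115 -56.19358779831535 3.0800941976024174 -12.879326326171388
16.562946135311964
[314.03972514 147.06139763]
[404.268701   227.46393583]
```

The wheel reads within about 2° of green. Grasping blue.

```bash
python3 -m pendant '[[[0.5,-1.6,15],[0,0,0]],[[0.5,-1.6,30],[0,0,0]],[[0.5,-1.6,40],[0,0,0]],[[0.5,-1.6,46],[0,0,0]],[[0.5,-1.6,46],[0,0,0]],[[0.5,-1.6,46],[0,0,0]]]' | sed -n '2p;4p'
python3 -m pendant '[[[0,0,0],[0,0,0]],[[0,0,0],[0,0,0]],[[0,0,0],[0,0,0]],[[0,0,0],[0,0,0]],[[0,0,0],[0,0,0]],[[0,0,0],[0,0,0]]]' 0.1
python3 -m pendant '[[[0,0,-3],[0,0,0]],[[0,0,-7],[0,0,0]],[[0,0,-11],[0,0,0]],[[0,0,-11],[0,0,0]]]'
cat > unhook.py <<'E'
# rows (tool mm, rotvec) for tilt about eye then path, from present pose; args: eye-x in rack (mm), eye height now, grasp-to-eye known via tcp height
import sys
from h import *
x0,ez=float(sys.argv[1]),float(sys.argv[2])
D=float(sys.argv[3]) # tcp above eye, mm
# planar: tool x = -rack x, tool z = down. tilt th: top leans +rack x
W=[(x0,ez,t) for t in(7,14,21,27)]+[(x,z,27) for x,z in((-8,197),(-15,197),(-25,202),(-30,209),(-35,215),(-40,219),(-45,223),(-50,228),(-60,236),(-75,245)) if x<x0-3]
for x,z,t in W:
    a=np.radians(t); dx=(x-x0)+D*np.sin(a); dz=(z-ez)+D*np.cos(a)-D
    print((x,z,t),"[[%.1f,0,%.1f],[0,%.3f,0]]"%(-dx,-dz,a))
E
python3 - <<'E'
from h import *
R=np.array(r.sense()["ee_rot"]);print(R@Ro.from_rotvec([0,.4,0]).as_matrix()[:,2]) # tool z should lean to -x (tips toward robot)
E
```

```text
tcp_pos: [0.6003, -0.0831, 0.2838]
wrist_force: [-0.3, 0.3, 0.6]
time_s: 8.4
tcp_pos: [0.6002, -0.0828, 0.2835]
ee_rot: [[-0.998, 0.07, 0.0], [0.07, 0.998, -0.0], [-0.0, -0.0, -1.0]]
wrist_force: [0.2, 0.5, 0.5]
gripper_width: 0.318
gripper_force: 30.0
time_s: 8.8
tcp_pos: [0.6004, -0.0829, 0.295]
ee_rot: [[-0.998, 0.07, 0.001], [0.07, 0.998, -0.0], [-0.001, 0.0, -1.0]]
wrist_force: [-0.6, 0.1, -1.6]
gripper_width: 0.322
gripper_force: 30.0
[-0.38727101  0.02727326 -0.92156244]
```

```bash
python3 unhook.py 0 196 99
```

```text
(0.0, 196.0, 7) [[-12.1,0,0.7],[0,0.122,0]]
(0.0, 196.0, 14) [[-24.0,0,2.9],[0,0.244,0]]
(0.0, 196.0, 21) [[-35.5,0,6.6],[0,0.367,0]]
(0.0, 196.0, 27) [[-44.9,0,10.8],[0,0.471,0]]
(-8, 197, 27) [[-36.9,0,9.8],[0,0.471,0]]
(-15, 197, 27) [[-29.9,0,9.8],[0,0.471,0]]
(-25, 202, 27) [[-19.9,0,4.8],[0,0.471,0]]
(-30, 209, 27) [[-14.9,0,-2.2],[0,0.471,0]]
(-35, 215, 27) [[-9.9,0,-8.2],[0,0.471,0]]
(-40, 219, 27) [[-4.9,0,-12.2],[0,0.471,0]]
(-45, 223, 27) [[0.1,0,-16.2],[0,0.471,0]]
(-50, 228, 27) [[5.1,0,-21.2],[0,0.471,0]]
(-60, 236, 27) [[15.1,0,-29.2],[0,0.471,0]]
(-75, 245, 27) [[30.1,0,-38.2],[0,0.471,0]]
```

```bash
python3 -m pendant '[[[-12.1,0,0.7],[0,0.122,0]],[[-24,0,2.9],[0,0.244,0]],[[-35.5,0,6.6],[0,0.367,0]],[[-44.9,0,10.8],[0,0.471,0]],[[-44.9,0,10.8],[0,0.471,0]],[[-36.9,0,10],[0,0.471,0]],[[-29.9,0,9.8],[0,0.471,0]],[[-24.9,0,7.3],[0,0.471,0]],[[-19.9,0,4.8],[0,0.471,0]],[[-19.9,0,4.8],[0,0.471,0]]]' | sed -n '2,5p'
python3 - <<'E'
from h import *
s=r.sense();R=np.array(s["ee_rot"]);e=s["tcp_pos"]+R[:,2]*.099
q=[.6075,.0175];a=np.radians(-4.14);d=e[:2]-q;print("eye rack",np.cos(a)*d[0]+np.sin(a)*d[1],-np.sin(a)*d[0]+np.cos(a)*d[1],e[2])
E
```

```text
tcp_pos: [0.619, -0.0842, 0.2918]
ee_rot: [[-0.89, 0.07, -0.45], [0.062, 0.998, 0.032], [0.451, 0.0, -0.893]]
wrist_force: [0.6, -0.4, -1.3]
gripper_width: 0.318
eye rack -0.025832193252997883 -0.10069563345433298 0.2034275899078887
```

Forces are free, so I'll continue over the barb.

```bash
python3 -m pendant '[[[7,0,-4.2],[0,0,0]],[[14,0,-7.2],[0,0,0]],[[20.3,0,-8.5],[0,0,0]],[[26.6,0,-9.8],[0,0,0]],[[33.3,0,-12],[0,0,0]],[[45.8,0,-14.4],[0,0,0]],[[64,0,-15.6],[0,0,0]],[[80,0,-13.3],[0,0,0]],[[95,0,-11],[0,0,0]],[[95,0,-11],[0,0,0]]]' | sed -n '2,5p'
python3 - <<'E'
from h import *
c=cap("scene");cv2.imwrite("pics/s4.png",cv2.resize(c["frame"][140:300,190:430,::-1],None,fx=3.3,fy=3.3,interpolation=cv2.INTER_CUBIC))
c=cap("top","top4")
go([.441,.0104,.09+.219+.03],180)
E
```

```text
tcp_pos: [0.5389, -0.0787, 0.3445]
ee_rot: [[-0.89, 0.07, -0.451], [0.062, 0.998, 0.032], [0.452, 0.0, -0.892]]
wrist_force: [-0.0, 0.5, -1.4]
gripper_width: 0.313
shift [92.  81.9 51.3] turn [ 0.017 -0.469 -0.069]
```

View pics/s4.png

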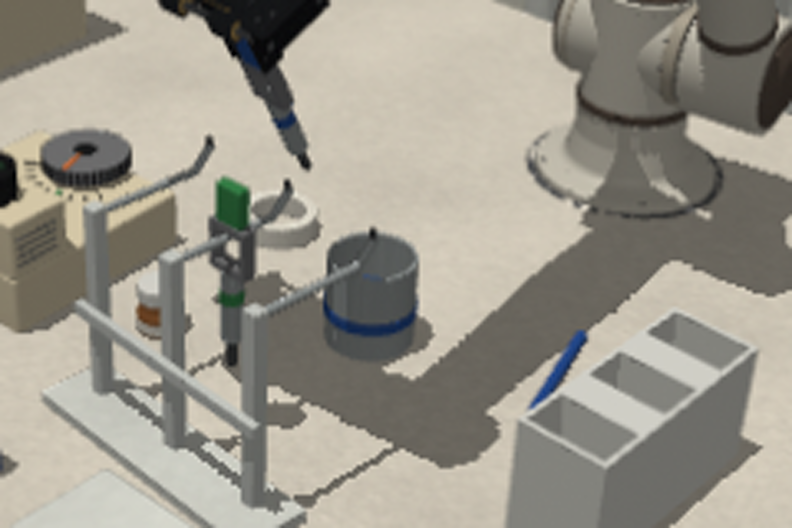

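Blue is off its hook and free, with its tip at (307,165). The well's mouth spans (327..419, 232..~292) and the caddy's top corners are at (677,312), (758,349), (605,465), (517,418). I'll compare these with projections of my estimates.

```bash
python3 - <<'E'
from h import *
S=r.capture("scene")
P=[[.441+.042*np.cos(a),.0104+.042*np.sin(a),.09] for a in np.linspace(0,2*np.pi,200)]
q=(proj(S,P)-[190,140])*3.3+1;print("well",q.min(0),q.max(0))
C=[[.4605+i*.11,.3115+j*.0425,.115] for i,j in((-1,-1),(-1,1),(1,1),(1,-1))]
print((proj(S,C)-[190,140])*3.3+1)
E
```

```text
well [327.59557095 230.64384251] [419.54414411 280.15929641]
[[670.15605008 304.18736744]
 [755.02943353 344.08821119]
 [606.17190446 465.57439341]
 [516.51287945 417.40895094]]
```

```bash
python3 -m pendant '[[[12,10,6],[0.002,-0.06,-0.009]],[[23,20,13],[0.004,-0.117,-0.017]],[[35,31,19],[0.006,-0.176,-0.026]],[[46,41,26],[0.008,-0.235,-0.035]],[[58,51,32],[0.01,-0.293,-0.043]],[[69,61,38],[0.013,-0.352,-0.052]],[[81,72,45],[0.015,-0.41,-0.06]],[[92,82,51],[0.017,-0.469,-0.069]],[[92,82,51],[0.017,-0.469,-0.069]]]' | sed -n '2,5p'
python3 - <<'E'
from h import *
go([.441,.0104,.04+.219],180)
c=cap("scene");cv2.imwrite("pics/s5.png",cv2.resize(c["frame"][140:300,190:430,::-1],None,fx=3.3,fy=3.3,interpolation=cv2.INTER_CUBIC))
E
```

```text
tcp_pos: [0.4393, 0.0109, 0.3387]
ee_rot: [[-1.0, -0.002, -0.003], [-0.002, 1.0, -0.0], [0.003, -0.0, -1.0]]
wrist_force: [-0.3, 0.1, -2.1]
gripper_width: 0.317
shift [-1.9 -0.5 79.7] turn [-0.    -0.003  0.002]
```

View pics/s5.png

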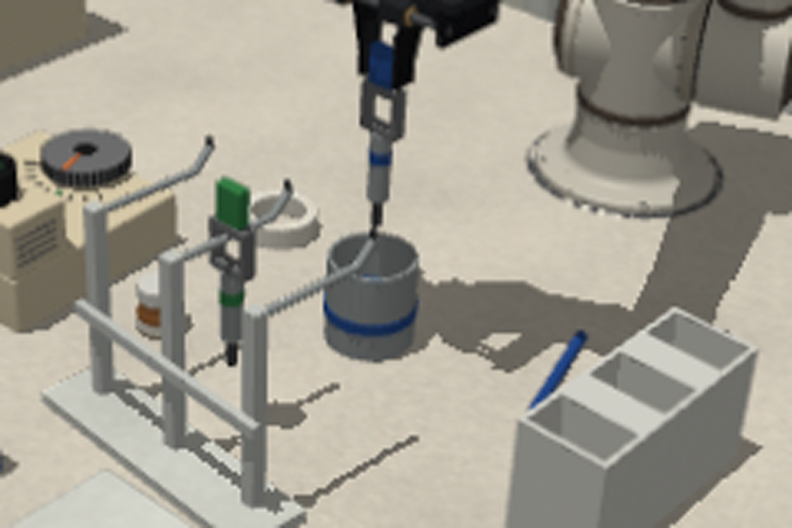

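The tip is right above the well at (377,235), and the well and caddy have not moved. Dipping.

```bash
python3 -m pendant '[[[-1.5,-0.5,12],[0,0,0]],[[-1.5,-0.5,26],[0,0,0]],[[-1.5,-0.5,40],[0,0,0]],[[-1.5,-0.5,54],[0,0,0]],[[-1.5,-0.5,68],[0,0,0]],[[-1.5,-0.5,78],[0,0,0]],[[-1.5,-0.5,80],[0,0,0]],[[-1.5,-0.5,80],[0,0,0]],[[-1.5,-0.5,80],[0,0,0]],[[-1.5,-0.5,80],[0,0,0]]]' | sed -n '2p;4p'
python3 -m pendant '[[[0,0,0],[0,0,0]],[[0,0,0],[0,0,0]],[[0,0,0],[0,0,0]],[[0,0,0],[0,0,0]],[[0,0,0],[0,0,0]],[[0,0,0],[0,0,0]],[[0,0,0],[0,0,0]],[[0,0,0],[0,0,0]],[[0,0,0],[0,0,0]],[[0,0,0],[0,0,0]]]' | sed -n '2p;4p'
python3 -m pendant '[[[0,0,-12],[0,0,0]],[[0,0,-26],[0,0,0]],[[0,0,-42],[0,0,0]],[[0,0,-58],[0,0,0]],[[0,0,-74],[0,0,0]],[[0,0,-90],[0,0,0]],[[0,0,-105],[0,0,0]],[[0,0,-115],[0,0,0]],[[0,0,-120],[0,0,0]],[[0,0,-120],[0,0,0]]]' | sed -n '2p;4p'
python3 - <<'E'
from h import *
go([.544,.3115,.379],180)
c=cap("top");cv2.imwrite("pics/t6.png",cv2.resize(c["frame"][180:300,140:300,::-1],None,fx=5,fy=5,interpolation=cv2.INTER_CUBIC))
E
```

```text
tcp_pos: [0.4431, 0.0101, 0.2593]
wrist_force: [0.4, -0.2, -1.2]
tcp_pos: [0.4427, 0.01, 0.2586]
wrist_force: [0.2, -0.7, -1.0]
tcp_pos: [0.443, 0.0101, 0.3789]
wrist_force: [-0.5, 0.2, -2.4]
shift [-1.011e+02  3.014e+02 -2.000e-01] turn [ 0.    -0.001  0.   ]
```

View pics/t6.png

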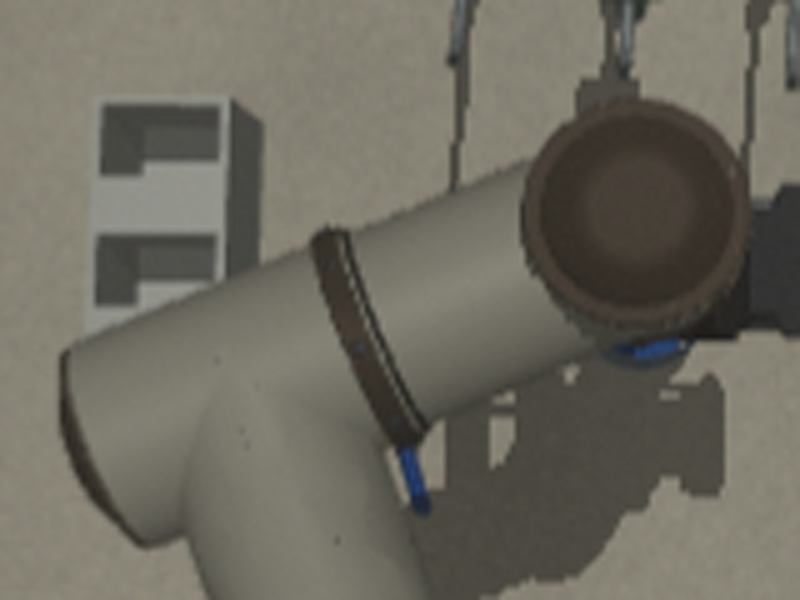

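The far compartment's opening spans about (103–221, 104–166), with outer corners (97,97) and (231,99). The second compartment spans (97–217, 235–300).

```bash
python3 - <<'E'
from h import *
T=r.capture("top");g=lambda x,y,z=.115:np.round(atz(T,(140+(x+.5)/5-.5,180+(y+.5)/5-.5),z)[:2],4)
print(g(97,97),g(231,99),"open far",g(105,104),g(222,106),g(219,160),g(99,174),"2nd far edge",g(98,235),g(217,236), "div near edge")
E
```

```text
[0.5713 0.3529] [0.5695 0.269 ] open far [0.5668 0.3478] [0.565  0.2745] [0.5307 0.2758] [0.5224 0.3504] 2nd far edge [0.484  0.3499] [0.4827 0.2761] div near edge
```

```bash
python3 -m pendant '[[[-5,20,0],[0,0,0]],[[-15,50,0],[0,0,0]],[[-27,85,0],[0,0,0]],[[-40,122,0],[0,0,0]],[[-53,159,0],[0,0,0]],[[-65,196,0],[0,0,0]],[[-78,233,0],[0,0,0]],[[-90,268,0],[0,0,0]],[[-98,292,0],[0,0,0]],[[-100.5,301,0],[0,0,0]]]' | sed -n '2p;4p'
python3 -m pendant '[[[0,0,0],[0,0,0]],[[0,0,0],[0,0,0]]]' | sed -n '2,4p'
python3 - <<'E'
from h import *
go([.5435,.3113,.24],180)
c=cap("scene");cv2.imwrite("pics/s7.png",cv2.resize(c["frame"][150:310,270:470,::-1],None,fx=3.7,fy=3.7,interpolation=cv2.INTER_CUBIC))
P=[[.5435,.3113,.16],[.5435,.3113,.115]];print((proj(r.capture("scene"),P)-[270,150])*3.7+1.3)
E
```

```text
tcp_pos: [0.5437, 0.3133, 0.3758]
wrist_force: [0.0, -0.2, -1.9]
tcp_pos: [0.5431, 0.3103, 0.3778]
ee_rot: [[-1.0, 0.0, -0.003], [0.0, 1.0, -0.002], [0.003, -0.002, -1.0]]
wrist_force: [0.1, 0.4, -1.7]
shift [ -0.8   1.2 137.8] turn [-0.002 -0.003 -0.   ]
[[362.73696776 387.76097155]
 [355.44623643 440.07425644]]
```

View pics/s7.png

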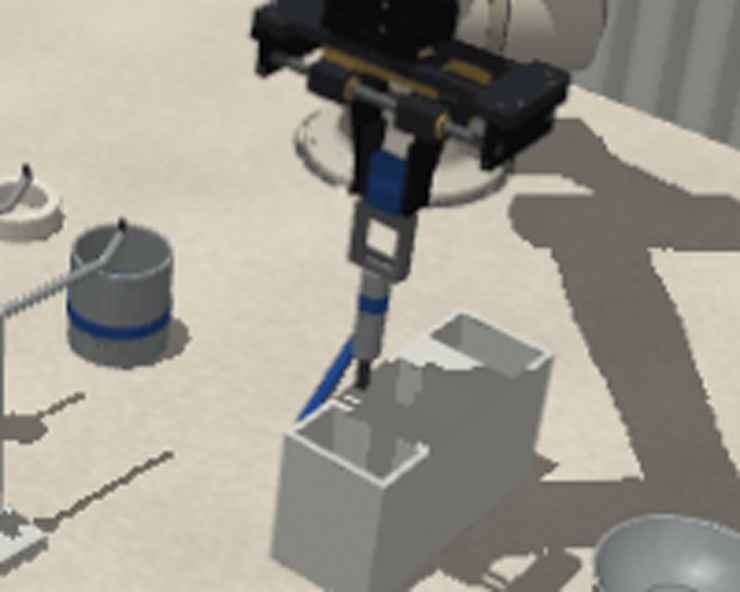

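The tip is at (362,387), as predicted, and the far opening is centred near (355,440). Lowering.

```bash
python3 -m pendant '[[[-0.5,1,15],[0,0,0]],[[-0.5,1,35],[0,0,0]],[[-0.5,1,55],[0,0,0]],[[-0.5,1,75],[0,0,0]],[[-0.5,1,95],[0,0,0]],[[-0.5,1,115],[0,0,0]],[[-0.5,1,130],[0,0,0]],[[-0.5,1,140],[0,0,0]],[[-0.5,1,147],[0,0,0]],[[-0.5,1,147],[0,0,0]]]' | sed -n '2p;4p'
for i in 1; do python3 -m pendant '[[[0,0,1.5],[0,0,0]],[[0,0,3],[0,0,0]],[[0,0,4.5],[0,0,0]],[[0,0,5.5],[0,0,0]],[[0,0,5.5],[0,0,0]]]' | sed -n '2p;4p'; done
```

```text
tcp_pos: [0.5434, 0.3114, 0.2309]
wrist_force: [0.5, 0.6, -1.3]
tcp_pos: [0.5435, 0.312, 0.2258]
wrist_force: [0.2, -0.2, -2.1]
```

```bash
python3 -m pendant '[[[0,0,1],[0,0,0]],[[0,0,2],[0,0,0]],[[0,0,3],[0,0,0]],[[0,0,3],[0,0,0]]]' | sed -n '2p;4p'
```

```text
tcp_pos: [0.5438, 0.3121, 0.2233]
wrist_force: [-0.1, -0.7, 1.1]
```

It's touching the floor of the caddy. Releasing and retreating upward.

```bash
python3 -m pendant '[[[0,0,0],[0,0,0]],[[0,0,0],[0,0,0]],[[0,0,0],[0,0,0]],[[0,0,0],[0,0,0]],[[0,0,0],[0,0,0]]]' 0.6 | sed -n '2p;4,5p'
python3 -m pendant '[[[0,0,-10],[0,0,0]],[[0,0,-25],[0,0,0]],[[0,0,-45],[0,0,0]],[[0,0,-70],[0,0,0]],[[0,0,-95],[0,0,0]],[[0,0,-115],[0,0,0]],[[0,0,-125],[0,0,0]],[[0,0,-125],[0,0,0]]]' | sed -n '2p;4p'
python3 - <<'E'
from h import *
a=np.radians(-4.14);e=np.array([.6277,.0157]);go([*e,.35],175.9)
c=cap("scene");cv2.imwrite("pics/s8.png",cv2.resize(c["frame"][140:310,190:460,::-1],None,fx=2.9,fy=2.9,interpolation=cv2.INTER_CUBIC))
E
```

```text
tcp_pos: [0.5436, 0.312, 0.2229]
wrist_force: [-0.5, 0.0, 0.4]
gripper_width: 0.583
tcp_pos: [0.5441, 0.3123, 0.3499]
wrist_force: [-0.2, -1.1, -0.4]
shift [ -83.5 -296.6   -0.6] turn [0.002 0.001 0.072]
```

View pics/s8.png

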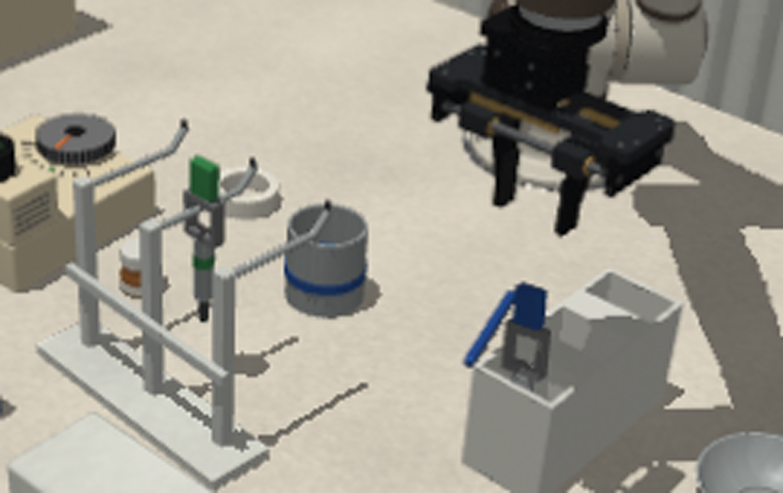

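Blue stands in the caddy at (528,330), and the well and green handpiece have not moved. Next is green. From here on I'll watch by image code, since viewing is nearly used up.

```bash
python3 -m pendant '[[[-5,-18,0],[0,0,0]],[[-15,-50,0],[0,0,0]],[[-26,-88,0],[0,0,0.01]],[[-36,-126,0],[0,0,0.03]],[[-46,-164,0],[0,0,0.04]],[[-57,-202,0],[0,0,0.05]],[[-67,-238,0],[0,0,0.06]],[[-76,-270,0],[0,0,0.07]],[[-82,-290,0],[0,0,0.072]],[[-83.5,-296.6,0],[0,0,0.072]]]' | sed -n '2p;4p'
python3 -m pendant '[[[0,0,0],[0,0,0]],[[0,0,0],[0,0,0]]]' | sed -n '2,4p'
python3 - <<'E'
from h import *
go([.6277,.0157,.2835],175.9)
S=r.capture("scene");a=S["frame"];b=cv2.imread("pics/scene0.png")[:,:,::-1]
for n,(x0,x1,y0,y1) in dict(green=(252,270,190,222),well=(286,320,208,250),hookL=(275,305,208,225)).items():
    m=cv2.matchTemplate(a[y0-10:y1+10,x0-10:x1+10],np.ascontiguousarray(b[y0:y1,x0:x1]),cv2.TM_CCOEFF_NORMED);_,v,_,l=cv2.minMaxLoc(m);print(n,round(v,3),np.array(l)-10)
E
```

```text
tcp_pos: [0.6272, 0.0126, 0.3461]
wrist_force: [0.4, 0.4, -0.2]
tcp_pos: [0.627, 0.0158, 0.3472]
ee_rot: [[-0.997, 0.071, -0.003], [0.071, 0.997, -0.0], [0.003, -0.001, -1.0]]
wrist_force: [-0.4, 0.5, 0.3]
shift [-0.9 -0.  63.7] turn [-0.001 -0.003  0.   ]
green 0.988 [0 0]
well 0.978 [0 0]
hookL 0.966 [0 0]
```

```bash
python3 -m pendant '[[[-0.9,0,15],[0,0,0]],[[-0.9,0,32],[0,0,0]],[[-0.9,0,48],[0,0,0]],[[-0.9,0,58],[0,0,0]],[[-0.9,0,64],[0,0,0]],[[-0.9,0,64],[0,0,0]],[[-0.9,0,64],[0,0,0]]]' | sed -n '2p;4p'
python3 -m pendant '[[[0,0,0],[0,0,0]],[[0,0,0],[0,0,0]],[[0,0,0],[0,0,0]],[[0,0,0],[0,0,0]],[[0,0,0],[0,0,0]],[[0,0,0],[0,0,0]]]' 0.1 | sed -n '2p;4,6p'
python3 -m pendant '[[[0,0,-3],[0,0,0]],[[0,0,-7],[0,0,0]],[[0,0,-11],[0,0,0]],[[0,0,-11],[0,0,0]]]' | sed -n '2,6p'
python3 unhook.py 20 196 99 | head -8
```

```text
tcp_pos: [0.6285, 0.0157, 0.2845]
wrist_force: [-0.1, -0.7, -0.1]
tcp_pos: [0.6283, 0.0154, 0.2841]
wrist_force: [0.7, 0.1, 0.7]
gripper_width: 0.321
gripper_force: 29.7
tcp_pos: [0.6284, 0.0154, 0.2956]
ee_rot: [[-0.997, 0.072, -0.001], [0.072, 0.997, -0.0], [0.001, -0.0, -1.0]]
wrist_force: [0.6, 0.4, -1.7]
gripper_width: 0.32
gripper_force: 29.7
(20.0, 196.0, 7) [[-12.1,0,0.7],[0,0.122,0]]
(20.0, 196.0, 14) [[-24.0,0,2.9],[0,0.244,0]]
(20.0, 196.0, 21) [[-35.5,0,6.6],[0,0.367,0]]
(20.0, 196.0, 27) [[-44.9,0,10.8],[0,0.471,0]]
(-8, 197, 27) [[-16.9,0,9.8],[0,0.471,0]]
(-15, 197, 27) [[-9.9,0,9.8],[0,0.471,0]]
(-25, 202, 27) [[0.1,0,4.8],[0,0.471,0]]
(-30, 209, 27) [[5.1,0,-2.2],[0,0.471,0]]
```

```bash
python3 -m pendant '[[[-12.1,0,0.7],[0,0.122,0]],[[-24,0,2.9],[0,0.244,0]],[[-35.5,0,6.6],[0,0.367,0]],[[-44.9,0,10.8],[0,0.471,0]],[[-44.9,0,10.8],[0,0.471,0]],[[-34,0,10.4],[0,0.471,0]],[[-22,0,10],[0,0.471,0]],[[-11,0,9.8],[0,0.471,0]],[[0,0,4.8],[0,0.471,0]],[[0,0,4.8],[0,0.471,0]]]' | sed -n '2,5p'
python3 - <<'E'
from h import *
s=r.sense();R=np.array(s["ee_rot"]);e=s["tcp_pos"]+R[:,2]*.099
q=[.6075,.0175];a=np.radians(-4.14);d=e[:2]-q;print("eye rack",np.cos(a)*d[0]+np.sin(a)*d[1],-np.sin(a)*d[0]+np.cos(a)*d[1],e[2])
E
```

```text
tcp_pos: [0.6272, 0.0154, 0.2923]
ee_rot: [[-0.89, 0.071, -0.451], [0.063, 0.997, 0.032], [0.452, -0.0, -0.892]]
wrist_force: [0.8, -0.1, -0.7]
gripper_width: 0.32
eye rack -0.0249719187560319 -0.0006970562020889679 0.20402058030036324
```

```bash
python3 -m pendant '[[[7.5,0,-3.8],[0,0,0]],[[14.5,0,-6.8],[0,0,0]],[[20.8,0,-8.2],[0,0,0]],[[27.1,0,-9.5],[0,0,0]],[[33.8,0,-11.7],[0,0,0]],[[46.3,0,-14.4],[0,0,0]],[[64,0,-15.6],[0,0,0]],[[80,0,-13.3],[0,0,0]],[[95,0,-11],[0,0,0]],[[95,0,-11],[0,0,0]]]' | sed -n '2,5p'
python3 - <<'E'
from h import *
go([.441,.0104,.09+.219+.03],180)
cap("top","top9");S=cap("scene","scene9");a=S["frame"];b=cv2.imread("pics/scene0.png")[:,:,::-1]
for n,(x0,x1,y0,y1) in dict(well=(286,320,208,250),caddy=(340,425,230,310)).items():
    m=cv2.matchTemplate(a[y0-15:y1+15,x0-15:x1+15],np.ascontiguousarray(b[y0:y1,x0:x1]),cv2.TM_CCOEFF_NORMED);_,v,_,l=cv2.minMaxLoc(m);print(n,round(v,3),np.array(l)-15)
P=r.sense();R=np.array(P["ee_rot"]);print(proj(S,[P["tcp_pos"]+R[:,2]*z for z in(.045,.099,.219)]))
hs=cv2.cvtColor(a,cv2.COLOR_RGB2HSV);m=cv2.inRange(hs,(45,100,40),(80,255,255))
print([list(x)for x in cv2.connectedComponentsWithStats(m)[2] if x[4]>8],cv2.connectedComponentsWithStats(m)[3][:6].round(0).tolist())
E
```

```text
tcp_pos: [0.5473, 0.0211, 0.3452]
ee_rot: [[-0.889, 0.071, -0.452], [0.063, 0.997, 0.032], [0.453, 0.0, -0.891]]
wrist_force: [1.1, 1.0, -1.0]
gripper_width: 0.322
shift [ 91.  -18.2  53.3] turn [ 0.017 -0.47  -0.07 ]
well 0.907 [0 0]
caddy 0.563 [ 6 -1]
[[288.42672242 163.98055306]
 [294.36621118 176.94114931]
 [306.47436844 203.42764719]]
[[np.int32(0), np.int32(0), np.int32(560), np.int32(420), np.int32(235133)], [np.int32(285), np.int32(165), np.int32(8), np.int32(9), np.int32(35)], [np.int32(182), np.int32(186), np.int32(8), np.int32(4), np.int32(9)], [np.int32(297), np.int32(188), np.int32(6), np.int32(4), np.int32(14)]] [[280.0, 210.0], [288.0, 169.0], [168.0, 180.0], [173.0, 182.0], [186.0, 188.0], [300.0, 190.0]]
```

Green is free and the well has not moved. The caddy match is unsure and I'll check it before placing. Now to the well and dip.

```bash
python3 -m pendant '[[[11,-2,7],[0.002,-0.06,-0.009]],[[23,-5,13],[0.004,-0.117,-0.017]],[[34,-7,20],[0.006,-0.176,-0.026]],[[46,-9,27],[0.008,-0.235,-0.035]],[[57,-11,33],[0.01,-0.293,-0.043]],[[68,-14,40],[0.013,-0.352,-0.052]],[[80,-16,47],[0.015,-0.41,-0.06]],[[91,-18,53],[0.017,-0.47,-0.07]],[[91,-18,53],[0.017,-0.47,-0.07]],[[91,-18,53],[0.017,-0.47,-0.07]]]' | sed -n '2,5p'
python3 - <<'E'
from h import *
go([.4425,.0104,.04+.219],180)
S=cap("scene","scene10");a=S["frame"];b=cv2.imread("pics/scene0.png")[:,:,::-1]
for n,(x0,x1,y0,y1) in dict(well=(286,320,225,250),caddybase=(340,425,270,312),c2=(385,425,230,270)).items():
    m=cv2.matchTemplate(a[y0-15:y1+15,x0-15:x1+15],np.ascontiguousarray(b[y0:y1,x0:x1]),cv2.TM_CCOEFF_NORMED);_,v,_,l=cv2.minMaxLoc(m);print(n,round(v,3),np.array(l)-15)
cv2.imwrite("pics/s10.png",np.vstack([cv2.resize(i[220:320,280:440,::-1],None,fx=3,fy=3,interpolation=cv2.INTER_CUBIC) for i in(b,a)]))
E
```

```text
tcp_pos: [0.4427, 0.0107, 0.3376]
ee_rot: [[-1.0, 0.0, -0.003], [0.0, 1.0, -0.001], [0.003, -0.001, -1.0]]
wrist_force: [0.2, 1.4, -1.5]
gripper_width: 0.317
shift [-0.  -0.3 78.6] turn [-0.001 -0.003 -0.   ]
well 0.898 [0 0]
caddybase 0.977 [ 6 -1]
c2 0.826 [ 6 -1]
```

The well is fine, so dip. The caddy has been knocked about 6 px, so I'll re-measure it from the top view.

```bash
python3 -m pendant '[[[0,0,12],[0,0,0]],[[0,0,26],[0,0,0]],[[0,0,40],[0,0,0]],[[0,0,54],[0,0,0]],[[0,0,68],[0,0,0]],[[0,0,77],[0,0,0]],[[0,0,79],[0,0,0]],[[0,0,79],[0,0,0]],[[0,0,79],[0,0,0]],[[0,0,79],[0,0,0]]]' | sed -n '2p;4p'
python3 -m pendant '[[[0,0,0],[0,0,0]],[[0,0,0],[0,0,0]],[[0,0,0],[0,0,0]],[[0,0,0],[0,0,0]],[[0,0,0],[0,0,0]],[[0,0,0],[0,0,0]],[[0,0,0],[0,0,0]],[[0,0,0],[0,0,0]],[[0,0,0],[0,0,0]],[[0,0,0],[0,0,0]]]' | sed -n '2p;4p'
python3 -m pendant '[[[0,0,-12],[0,0,0]],[[0,0,-26],[0,0,0]],[[0,0,-42],[0,0,0]],[[0,0,-58],[0,0,0]],[[0,0,-74],[0,0,0]],[[0,0,-90],[0,0,0]],[[0,0,-105],[0,0,0]],[[0,0,-115],[0,0,0]],[[0,0,-120],[0,0,0]],[[0,0,-120],[0,0,0]]]' | sed -n '2p;4p'
python3 - <<'E'
from h import *
S=cap("scene","scene11");T=cap("top","top11")
a=cv2.resize(T["frame"][185:285,140:240,::-1],None,fx=4,fy=4,interpolation=cv2.INTER_CUBIC)
b=cv2.resize(S["frame"][225:325,330:430,::-1],None,fx=4,fy=4,interpolation=cv2.INTER_CUBIC)
cv2.imwrite("pics/v11.png",np.hstack([a,b]))
E
```

```text
tcp_pos: [0.4428, 0.0108, 0.259]
wrist_force: [0.3, -0.4, -0.9]
tcp_pos: [0.4424, 0.0107, 0.2583]
wrist_force: [0.5, -0.5, -1.5]
tcp_pos: [0.4428, 0.0108, 0.3786]
wrist_force: [0.4, -0.5, -1.5]
```

View pics/v11.png

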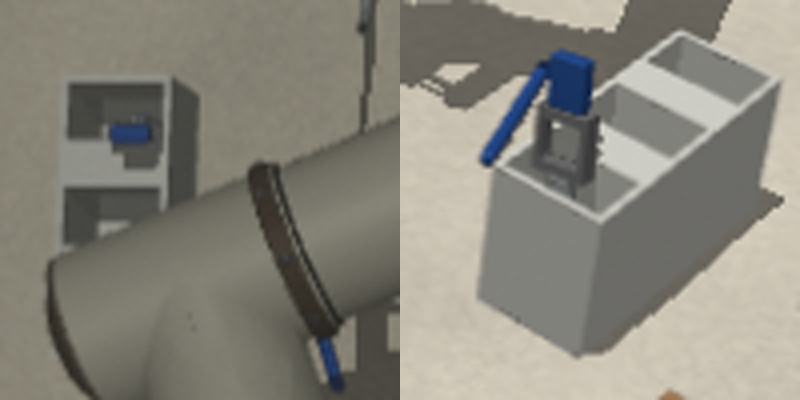

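Blue still stands upright in the moved caddy. Top view: far corners at (63,78) and (171,78), and the middle opening's far edge at about (64..162,187). Scene view: top corners at (683,30), (780,78), (600,220), (495,163).

```bash
python3 - <<'E'
from m import *
u=lambda x,y:np.array([140+(x+.5)/4-.5,185+(y+.5)/4-.5]);w=lambda x,y:np.array([330+(x-400+.5)/4-.5,225+(y+.5)/4-.5])
h=.115;L,B=.11,.0425
q,res=fit([(T,u(63,78),(L,B,h)),(T,u(171,78),(L,-B,h)),(T,u(162,187),(.023,-.0375,h)),(T,u(64,187),(.023,.0375,h)),
(S,w(683,30),(-L,-B,h)),(S,w(780,78),(-L,B,h)),(S,w(600,220),(L,B,h)),(S,w(495,163),(L,-B,h))],[.46,.33,0])
print(q,np.degrees(q[2]));print(res)
go([q[0],q[1],.379],180)
E
```

```text
[ 0.44555425  0.32347565 -0.01864702] -1.0683953679644502
[[-0.  -0.4]
 [ 0.2 -0.1]
 [-0.3  0.2]
 [ 0.  -0. ]
 [-0.5 -0.5]
 [ 0.8 -0.2]
 [ 0.2  0.3]
 [-0.4 -0.2]]
shift [ -2.9 312.8  -1.8] turn [-0.001 -0.004 -0.   ]
```

```bash
python3 -m pendant '[[[0,20,0],[0,0,0]],[[0,50,0],[0,0,0]],[[-1,88,0],[0,0,0]],[[-1,126,0],[0,0,0]],[[-1,165,0],[0,0,0]],[[-2,204,0],[0,0,0]],[[-2,242,0],[0,0,0]],[[-3,280,0],[0,0,0]],[[-3,304,0],[0,0,0]],[[-3,312.8,0],[0,0,0]]]' | sed -n '2p;4p'
python3 -m pendant '[[[0,0,0],[0,0,0]],[[0,0,0],[0,0,0]]]' | sed -n '2,4p'
python3 - <<'E'
from m import *
go([.4455,.3235,.231],180)
b=cv2.imread("pics/scene11.png")[:,:,::-1];x0,x1,y0,y1=345,425,285,315
m=cv2.matchTemplate(S["frame"][y0-15:y1+15,x0-15:x1+15],np.ascontiguousarray(b[y0:y1,x0:x1]),cv2.TM_CCOEFF_NORMED);_,v,_,l=cv2.minMaxLoc(m);print("caddy",round(v,3),np.array(l)-15)
print(proj(S,[[.4455,.3235,.16]]))
d=cv2.inRange(cv2.cvtColor(S["frame"],cv2.COLOR_RGB2HSV),(0,0,0),(180,255,60))[215:275,350:420];
for row in d[::2]: print("".join("#" if k else "." for k in row))
E
```

```text
tcp_pos: [0.4456, 0.3257, 0.3767]
wrist_force: [-0.0, -0.4, -2.0]
tcp_pos: [0.4458, 0.3228, 0.3778]
ee_rot: [[-1.0, 0.001, -0.003], [0.001, 1.0, -0.002], [0.003, -0.002, -1.0]]
wrist_force: [-0.3, 0.3, -2.0]
shift [  0.    1.2 147.3] turn [-0.001 -0.003 -0.001]
caddy 0.894 [0 0]
[[392.90779506 240.35651443]]
......................................................................
......................................................................
......................................................................
......................................................................
......................................................................
......................................................................
......................................................................
......................................................................
......................................................................
..........................................#...........................
..........................................###.........................
.........
[... 639 characters left out ...]
.......##....................................................
................##....................................................
................#.....................................................
......................................................................
......................................................................
......................................................................
......................................................................
......................................................................
......................................................................
......................................................................
```

The tip is where predicted, at (393,241), and the caddy is steady. Lowering.

```bash
python3 -m pendant '[[[0,1,15],[0,0,0]],[[0,1,35],[0,0,0]],[[0,1,55],[0,0,0]],[[0,1,75],[0,0,0]],[[0,1,95],[0,0,0]],[[0,1,115],[0,0,0]],[[0,1,130],[0,0,0]],[[0,1,140],[0,0,0]],[[0,1,147],[0,0,0]],[[0,1,147],[0,0,0]]]' | sed -n '2p;4p'
python3 -m pendant '[[[0,0,1.5],[0,0,0]],[[0,0,3],[0,0,0]],[[0,0,4.5],[0,0,0]],[[0,0,6],[0,0,0]],[[0,0,7],[0,0,0]],[[0,0,7],[0,0,0]]]' | sed -n '2p;4p'
```

```text
tcp_pos: [0.4454, 0.3239, 0.2307]
wrist_force: [-0.7, -0.1, -2.0]
tcp_pos: [0.4454, 0.3245, 0.2241]
wrist_force: [-0.1, 0.1, -1.5]
```

```bash
python3 -m pendant '[[[0,0,0.7],[0,0,0]],[[0,0,1.4],[0,0,0]],[[0,0,1.4],[0,0,0]]]' | sed -n '2p;4p'
```

```text
tcp_pos: [0.4458, 0.3246, 0.2237]
wrist_force: [-0.1, -0.9, 3.9]
```

```bash
python3 -m pendant '[[[0,0,0],[0,0,0]],[[0,0,0],[0,0,0]],[[0,0,0],[0,0,0]],[[0,0,0],[0,0,0]],[[0,0,0],[0,0,0]]]' 0.6 | sed -n '2p;4,5p'
python3 -m pendant '[[[0,0,-10],[0,0,0]],[[0,0,-25],[0,0,0]],[[0,0,-45],[0,0,0]],[[0,0,-70],[0,0,0]],[[0,0,-95],[0,0,0]],[[0,0,-115],[0,0,0]],[[0,0,-125],[0,0,0]],[[0,0,-125],[0,0,0]]]' | sed -n '1,2p;4p'
python3 - <<'E'
from m import *
for n,P in dict(green=[.4455,.3235,.168],blue=[.5285,.322,.168]).items():print(n,proj(S,[P])[0])
hs=cv2.cvtColor(S["frame"],cv2.COLOR_RGB2HSV)
for n,lo,hi in(("g",(45,100,40),(80,255,255)),("b",(105,120,40),(125,255,255))):
    _,_,st,ce=cv2.connectedComponentsWithStats(cv2.inRange(hs,lo,hi));print(n,[(s[:5].tolist(),c.round().tolist()) for s,c in zip(st[1:],ce[1:]) if s[4]>25 and s[0]>330])
a=np.radians(222);p=np.array([.4905,-.333])+.085*np.array([np.cos(a),np.sin(a)])
print(p);go([*p,.349],222)
# wheel angle via orange pixels in top picture
f=T["frame"].astype(int);m=cv2.inRange(cv2.cvtColor(T["frame"],cv2.COLOR_RGB2HSV),(5,130,80),(20,255,255));y,x=np.nonzero(m[195:250,345:400]);x+=345;y+=195
for i in range(0,len(x),max(1,len(x)//6)):
    d=atz(T,(x[i],y[i]),.083)[:2]-[.4905,-.333];print(np.round(np.hypot(*d),3),np.degrees(np.arctan2(d[1],d[0])).round(1))
E
```

```text
tcp_pos: [0.4454, 0.3244, 0.2226]
wrist_force: [-0.7, 0.5, 0.2]
gripper_width: 0.587
time_s: 33.35
tcp_pos: [0.4461, 0.3248, 0.3496]
wrist_force: [-0.3, 0.3, -0.8]
green [393.32049727 237.8482668 ]
blue [374.94243874 251.09839522]
g [([392, 229, 12, 15, 128], [398.0, 236.0])]
b [([351, 238, 27, 28, 231], [367.0, 248.0])]
[ 0.42733269 -0.3898761 ]
shift [  17.7 -714.2   -1.1] turn [ 0.    -0.004 -0.734]
0.04 18.4
0.036 15.4
0.033 17.1
0.027 21.8
0.024 25.0
0.02 20.7
0.017 25.1
0.012 18.5
```

Both handpieces stand upright in the caddy and the wheel still reads about 18°. Going back to the wheel.

```bash
python3 -m pendant '[[[0,-15,0],[0,0,0]],[[1,-45,0],[0,0,0]],[[2,-80,0],[0,0,0]],[[3,-118,0],[0,0,0]],[[4,-158,0],[0,0,0]],[[5,-198,0],[0,0,0]],[[6,-238,0],[0,0,0]],[[7,-278,0],[0,0,0]],[[8,-318,0],[0,0,0]],[[9,-357,0],[0,0,0]]]' 0 | sed -n '2p;4p'
python3 -m pendant '[[[1,-40,0],[0,0,-0.08]],[[2,-80,0],[0,0,-0.16]],[[3,-120,0],[0,0,-0.24]],[[4,-160,0],[0,0,-0.32]],[[5,-200,0],[0,0,-0.4]],[[6,-240,0],[0,0,-0.48]],[[7,-280,0],[0,0,-0.56]],[[8,-315,0],[0,0,-0.64]],[[9,-345,0],[0,0,-0.7]],[[9,-357,0],[0,0,-0.734]]]' | sed -n '2p;4p'
python3 -m pendant '[[[0,0,0],[0,0,0]],[[0,0,0],[0,0,0]]]' | sed -n '2p;4,5p'
python3 - <<'E'
from h import *
go([.42733,-.38988,.142],222)
E
```

```text
tcp_pos: [0.4353, -0.0347, 0.3471]
wrist_force: [1.1, -0.5, 0.9]
tcp_pos: [0.426, -0.3919, 0.3462]
wrist_force: [-0.1, -0.2, 1.0]
tcp_pos: [0.4267, -0.3893, 0.3472]
wrist_force: [-0.1, 0.3, -0.1]
gripper_width: 0.005
shift [ -0.7  -1.6 205.2] turn [ 0.004 -0.003 -0.001]
```

```bash
python3 -m pendant '[[[0,-1,20],[0,0,0]],[[0,-1,48],[0,0,0]],[[0,-1,76],[0,0,0]],[[0,-1,104],[0,0,0]],[[0,-1,132],[0,0,0]],[[0,-1,160],[0,0,0]],[[0,-1,184],[0,0,0]],[[0,-1,198],[0,0,0]],[[0,-1,205],[0,0,0]],[[0,-1,205],[0,0,0]]]' | sed -n '2p;4p'
python3 -m pendant '[[[-10,0,0],[0,0,0]],[[-20,0,0],[0,0,0]],[[-25,0,0],[0,0,0]],[[-28,0,0],[0,0,0]],[[-28,0,0],[0,0,0]]]' | sed -n '2p;4p'
python3 -m pendant '[[[-1,0,0],[0,0,0]],[[-2,0,0],[0,0,0]],[[-2,0,0],[0,0,0]]]' | sed -n '2p;4p'
```

```text
tcp_pos: [0.4274, -0.3894, 0.1426]
wrist_force: [0.0, 0.2, 0.7]
tcp_pos: [0.4489, -0.3713, 0.1435]
wrist_force: [-0.4, -0.3, -0.4]
tcp_pos: [0.4493, -0.3707, 0.1432]
wrist_force: [-2.5, -2.5, 1.4]
```

```bash
python3 -m pendant '[[[-1,0,0],[0,0,0]],[[-1,0,0],[0,0,0]]]' | sed -n '2p;4p'
python3 -m pendant '[[[-0.1,3.5,0],[0,0,0.065]],[[-0.5,7,0],[0,0,0.131]],[[-1,10.5,0],[0,0,0.196]],[[-1.8,14,0],[0,0,0.262]],[[-2.9,17.4,0],[0,0,0.327]],[[-4.1,20.7,0],[0,0,0.393]],[[-5.6,23.9,0],[0,0,0.458]],[[-7.2,27,0],[0,0,0.524]],[[-9.1,30,0],[0,0,0.589]],[[-11.1,32.9,0],[0,0,0.654]]]' | sed -n '2p;4p'
python3 -m pendant '[[[-0.1,3.5,0],[0,0,0.065]],[[-0.5,7,0],[0,0,0.131]],[[-1,10.5,0],[0,0,0.196]],[[-1.8,14,0],[0,0,0.262]],[[-2.9,17.4,0],[0,0,0.327]],[[-4.1,20.7,0],[0,0,0.393]],[[-5.6,23.9,0],[0,0,0.458]],[[-7.2,27,0],[0,0,0.524]],[[-9.1,30,0],[0,0,0.589]],[[-11.6,33.5,0],[0,0,0.67]]]' | sed -n '2p;4p'
python3 -m pendant '[[[3,0,0],[0,0,0]],[[12,0,0],[0,0,0]],[[25,0,0],[0,0,0]],[[35,0,-20],[0,0,0]],[[50,0,-50],[0,0,0]],[[65,0,-90],[0,0,0]],[[80,0,-130],[0,0,0]],[[110,0,-155],[0,0,0]],[[140,0,-155],[0,0,0]],[[140,0,-155],[0,0,0]]]' | sed -n '2p;4p'
cat > w.py <<'E'
from m import *
m=cv2.inRange(cv2.cvtColor(T["frame"],cv2.COLOR_RGB2HSV),(5,130,80),(20,255,255));y,x=np.nonzero(m[195:250,345:400]);x+=345;y+=195
d=np.array([atz(T,(i,j),.083)[:2]-[.4905,-.333] for i,j in zip(x,y)]);print(len(d),np.round(d,3).tolist()[::4],"angle",np.degrees(np.arctan2(*d.mean(0)[::-1])))
hs=cv2.cvtColor(S["frame"],cv2.COLOR_RGB2HSV)
for n,lo,hi in(("g",(45,100,40),(80,255,255)),("b",(105,120,40),(125,255,255))):
    _,_,st,ce=cv2.connectedComponentsWithStats(cv2.inRange(hs,lo,hi));print(n,[(s[:5].tolist(),c.round().tolist()) for s,c in zip(st[1:],ce[1:]) if s[4]>25 and s[0]>270])
E
python3 w.py
```

```text
tcp_pos: [0.4495, -0.3705, 0.1432]
wrist_force: [-4.3, -5.6, 1.3]
tcp_pos: [0.4357, -0.3377, 0.1431]
wrist_force: [-3.2, -0.4, 2.9]
tcp_pos: [0.445, -0.303, 0.1428]
wrist_force: [-1.9, -0.0, -0.3]
tcp_pos: [0.3267, -0.2239, 0.2991]
wrist_force: [0.6, -0.6, 0.6]
14 [[0.025, -0.033], [0.018, -0.026], [0.015, -0.026], [0.008, -0.016]] angle -56.065044066707664
g [([392, 228, 12, 16, 132], [398.0, 236.0])]
b [([273, 0, 51, 43, 1754], [299.0, 18.0]), ([331, 0, 6, 24, 105], [334.0, 10.0]), ([324, 67, 9, 68, 261], [328.0, 103.0]), ([282, 70, 38, 60, 1606], [302.0, 99.0]), ([288, 231, 28, 11, 87], [301.0, 238.0]), ([351, 238, 27, 28, 231], [367.0, 248.0])]
```

The wheel is back at -56.1°, and the 0 mark is at -56.2°. Both handpieces stand in the caddy and the robot is clear, so I'm handing in.

```bash
python3 -c "
from station import r
print(r.finish_job())"
```

```text
the job is handed in; nothing more can be done
None
```

Job handed in: the wheel was rolled to 5, blue then green were unhooked, dipped and stood upright in the caddy (orange was absent; the caddy got knocked mid-run and I re-measured it), and the wheel is back at 0.

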